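# Stow a specimen and shut its storage case

### The job

Put the larger mounted specimen (30 mm, standing free on the worktop left of the open case) upright into the empty pocket of the case. Then push the lid from behind until it is past upright, take the hand away and let the lid swing down by its own weight until it lies ajar on its catch. Finally press the black pad at the front edge of the lid down until the catch snaps, seat the lid with a steady push of about 14 N (never more than 22 N on the lid) for half a second, and let go; leave the other things alone.

Things in the scene. Friction and masses are not known exactly. Their poses are not given: they have to be found in the camera images.
- case: fixed grey storage case, 150 (x) x 200 (y) mm, walls 5 mm thick and 50 mm high. It stands 1 to 12 mm above the worktop on screw feet. Origin: centre of its underside. Its -x side is the front (towards the robot), the lid is hinged along its +x side. Inside lies a black plate, top at z = 15 mm, with two round pockets. A carrying loop stands out 15 mm from the middle of the +y wall, 30 mm up.
- pocket (a point): centre of the floor of the empty round pocket, at x = 8, y = +47, z = 5 mm in the case's frame; 38 mm across, 10 mm deep, mouth at z = 15 mm; axes as the case's. The other pocket, at y = -47 mm, holds a fixed 26 mm specimen.
- lid_hinge (a point): middle of the lid's hinge line, at x = 80, z = 53 mm in the case's frame; the line runs along the case's y, axes as the case's. The hinge is stiff and damped: the lid (about 0.36 kg, varies) stays where it is left within about 0.2 to 0.3 rad of upright; from 1.2 rad or less it sinks by its own weight in 2 to 6 s until its striker bar lies on the catch.
- lid_edge (a point): centre of the foot of the round black rubber press pad (26 mm), on the outer (upper, when shut) face of the lid, on its middle line, 145 mm from the hinge line; z = 55.5 mm in the case's frame when shut. The pad, screwed out 1.5 to 6.5 mm from that face (unknown), is the place to press. The lid is a metal plate 200 mm wide, 5 mm thick, reaching 159 mm from the hinge line; a lip in the middle, 168 mm.
- lid (a joint): lid angle in rad: 0 shut (level), 1.57 upright, 1.9 its stop; it starts leaning back at 1.64 to 1.75. A sprung roller inside the front wall holds it ajar at about 0.05. From there the front edge goes down about 7 mm: 4 to 10 N at lid_edge carries the striker past the roller, then the resistance drops, the lid meets a hard stop at 0 and stays shut.
- specimen: the specimen to stow: upright cylinder of 30 mm diameter, 23 mm high, 0.04 kg; origin at the centre of its underside, z up
- small_specimen: bystander: upright cylinder of 25 mm diameter, 19 mm high; origin at the centre of its underside
- marker: bystander: marker pen lying on the worktop, 136 mm long, 20 mm thick, long axis y; origin under its middle
- timer: bystander: flat timer, 64 x 64 x 18 mm; origin at the centre of its underside
Not all that is in view belongs to the job. What is shaped like the specimen but red is not meant.

How it is judged:
By the outcome, as a careful person would: the job done as asked, in the order asked, and still so for the second after the job is handed in, with the robot touching nothing.
It also fails if it takes over 72 s, if anything falls off the work surface, if the arm or the gripper's body presses on something with over 40 N, if the wrist force passes 120 N, or if a joint passes its speed limit or range.

### The arm

A 7-joint arm with a two-finger parallel gripper is mounted at the origin on a cart in front of the work surface, level with it; the furniture and walls round the work are solid. World frame = base frame: x ahead of the robot, y to its left, z up, the work surface at z = 0. Lengths are in m, angles in rad, forces in N, time in s.
With the tool pointing down it reaches from about 0.425 to 0.925 m from the base axis. Payload 6.8 kg.
Tool frame: the origin (TCP) lies at the very end of the fingers, on their centre line; the grasp point (between the pads) lies r.grip_depth behind it (r.grip_depth is the distance from the TCP to the grasp point, in m); z points along the fingers, x is the direction in which the jaws open and shut, and the axes are right-handed (so a half turn about z gives the same grasp; the last joint's range is limited). The gripper opens to 85 mm and grips with 20 to 120 N. Pads are 22 mm wide; open, the fingers measure 114 mm over their backs; the gripper's body (76 mm by 85 mm) begins 54 mm behind the grasp point. The pads swing forward as they close: fully open they stand 13 mm farther back than shut.
Start: joints at [1.059, 0.477, 0.022, 1.555, -0.011, 1.109, -0.083], TCP at [0.265, -0.621, 0.231] pointing down, gripper open.
Joint ranges: [-2.96, 2.96], [-0.34, 2.1], [-1.41, 1.46], [0.24, 2.44], [-1.37, 4.51], [0.17, 1.92], [-2.96, 2.96]. Speed limits (rad/s): [2.39, 2.39, 3.14, 3.14, 3.14, 3.14, 3.14].

### API

Orientations are given as a rotation vector (axis times angle).
In Python, from bench import readout, grab_frame, workorder, r gives the robot as it stands.
- The arm moves only by the shell command python3 -m handwheel 'ROWS' [FORCE]. ROWS is text: rows parted by semicolons, each of 7 numbers parted by spaces: the shift along the tool's x, y, z in mm, then the turn, a rotation vector about the tool's x, y, z in degrees, then the finger opening in mm, from 0 to 85.4. A call has 1 to 12 rows; each row is the pose to reach, as a shift and turn from the pose commanded when the call began, along the tool's axes at that moment; what a row does not reach only later rows make up. A row lasts 1/8 s, in which the tool goes at most 62.5 mm and 10.7 degrees, less where a joint would pass 70% of its speed; a pose out of reach is approached as far as the arm can. A call with a gripper value outside its range is refused whole. The fingers move at their own pace and stop on an object; FORCE is the grip in N (left out, the last holds). Time passes only in rows, so rows that repeat a pose let the fingers close. It gives the time, the measured TCP pose, the force and the opening at its end, in the units of the state.
- readout.get_obs(): the state, without advancing time (a new reading comes with each control period).
- grab_frame(name): name is "side" or "top" or "wrist"; returns a dict with "pixels" (400x640x3 uint8, red, green, blue), "fx", "fy", "cx", "cy" (pixels), "D" ([k1, k2, p1, p2, k3] as OpenCV has them; the pictures are not rectified), "rvec" (rotation vector, rad) and "tvec" (3), from world to camera coordinates, as OpenCV has them. Camera axes: x right, y down, z forward; pixel columns grow to the right and rows downward; lengths in m; the calibration is good to about 2 mm. A picture is of the moment at which its call begins. There is no depth.
- workorder.hand_in(): hands the job in, once; it reports no verdict.
The state is a dict: "clock": time; "joints": joint angles; "qvel": joint speeds; "tau": joint torques, N m; "tcp_pos": TCP position; "orientation": TCP orientation; "contact_force": force on the tool from outside, world axes, zero at the start; "moment": the same for the moment, N m; "grip_width": finger opening in m.
Only numpy, scipy, OpenCV 4.12 (cv2) and the standard library are available. Lean on these libraries where they do the work, as an engineer would, in place of code of your own. Each camera call takes 0.05 s, during which the arm holds its last target.

## Working session

There is one attempt and no reset: what is moved stays moved. The work goes in short steps, Python scripts to look and compute and a shell command to move; the robot and the scene stay as the last step left them, time stands still between calls to the robot, and variables do not carry over. Pictures are saved under pics/ and viewed, and the job is handed in when it is done.

```bash
ls; mkdir -p pics; python3 - <<'E'
from bench import readout, grab_frame, workorder, r
import cv2
print(readout.get_obs()); print([a for a in dir(r) if a[0]!='_'], r.grip_depth)
for n in ("side","top","wrist"):
    f=grab_frame(n); cv2.imwrite(f"pics/{n}0.png",f["pixels"][:,:,::-1])
    print(n,f["fx"],f["fy"],f["cx"],f["cy"],f["D"],f["rvec"],f["tvec"])
E
```

```text
pics
{'clock': 0.0, 'joints': array([ 1.05887458,  0.47778736,  0.02232954,  1.55647435, -0.01149982,
        1.10927924, -0.08313978]), 'qvel': array([ 0.00017631,  0.00189104, -0.0016493 , -0.00016275, -0.00015863,
        0.00104621,  0.00092061]), 'tau': array([ 1.42994545e-04, -5.96449935e+01,  1.60781354e+00, -2.81195623e+01,
        1.23984597e-02,  9.38496203e-03,  2.07923637e-05]), 'tcp_pos': array([ 0.26498798, -0.62016078,  0.23032438]), 'orientation': array([-2.62105241e+00,  1.73034210e+00,  2.49246119e-03]), 'contact_force': array([-0.18039681,  0.04409473,  0.32909787]), 'moment': array([ 0.00670476, -0.00736224, -0.00458459]), 'grip_width': 0.08548160893856985}
['Unreachable', 'grip_depth'] 0.0187
side 385.765225350706 385.765225350706 323.4849611590579 203.0748629449737 [-0.00723745  0.          0.          0.          0.        ] [-2.28530133e-03 -2.69876525e+00  1.59539501e+00] [0.49156659 0.02864926 1.16784726]
top 369.47288750972234 369.47288750972234 316.8977514422313 194.34197007329826 [-0.06364023  0.          0.          0.          0.        ] [ 2.20357892 -2.14177333  0.07262509] [0.05763186 0.51422359 1.11826117]
wrist 291.58340874749143 291.58340874749143 315.9171543066514 193.4245966840603 [-0.02172755  0.          0.          0.          0.        ] [-2.41674655  1.59302788  0.23076817] [-0.67463806 -0.03848539  0.37849677]
```

View pics/side0.png

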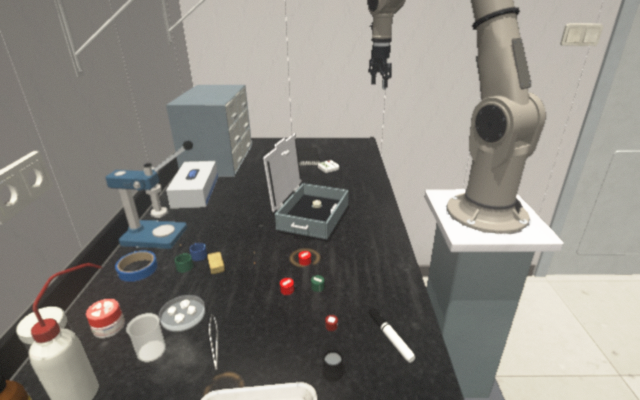

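View pics/top0.png

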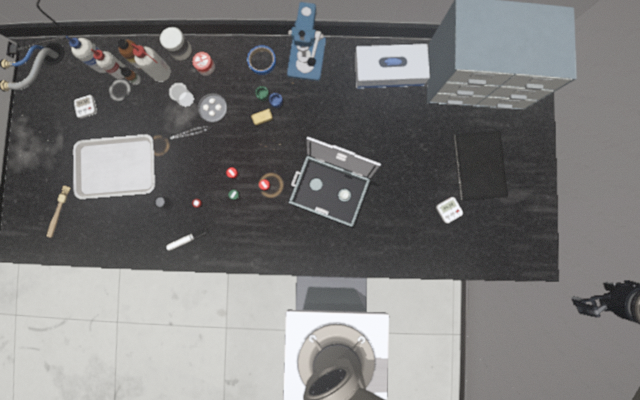

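View pics/wrist0.png

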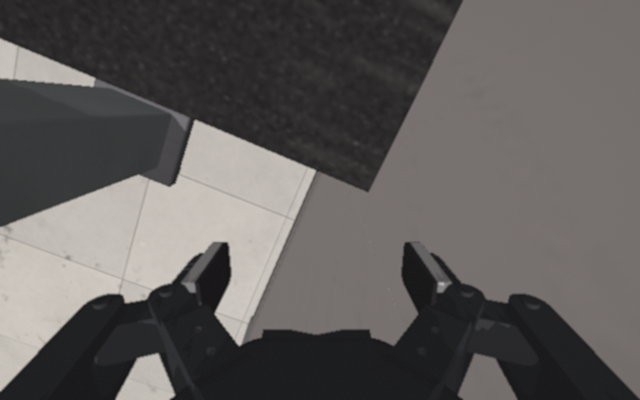

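```bash
cat > h.py <<'E'
import numpy as np, cv2
from bench import readout, grab_frame, r
from scipy.spatial.transform import Rotation as R
def cam(f):
    K=np.array([[f["fx"],0,f["cx"]],[0,f["fy"],f["cy"]],[0,0,1.]]); D=np.array(f["D"],float)
    return K,D,cv2.Rodrigues(np.array(f["rvec"],float))[0],np.array(f["tvec"],float).ravel()
def ray(f,uv):
    K,D,Rm,t=cam(f); p=cv2.undistortPoints(np.array([[uv]],float),K,D)[0,0]
    d=Rm.T@np.array([p[0],p[1],1]); return -Rm.T@t, d/np.linalg.norm(d)
def onz(f,uv,z):
    o,d=ray(f,uv); return o+d*(z-o[2])/d[2]
def tri(rs):
    A=np.zeros((3,3));b=np.zeros(3)
    for o,d in rs:
        P=np.eye(3)-np.outer(d,d);A+=P;b+=P@o
    x=np.linalg.solve(A,b); return x,[np.linalg.norm((np.eye(3)-np.outer(d,d))@(x-o)) for o,d in rs]
def proj(f,P):
    K,D,Rm,t=cam(f); return cv2.projectPoints(np.atleast_2d(P).astype(float),cv2.Rodrigues(Rm)[0],t,K,D)[0][:,0]
def crop(f,x0,y0,x1,y1,s,name):
    cv2.imwrite("pics/"+name,cv2.resize(f["pixels"][y0:y1,x0:x1,::-1],None,fx=s,fy=s,interpolation=cv2.INTER_CUBIC))
E
python3 - <<'E'
from h import *
f=grab_frame("top"); crop(f,140,130,390,235,3.2,"t1.png")
f=grab_frame("side"); crop(f,250,130,430,380,2.4,"s1.png")
E
```

```text
(no output)
```

View pics/t1.png

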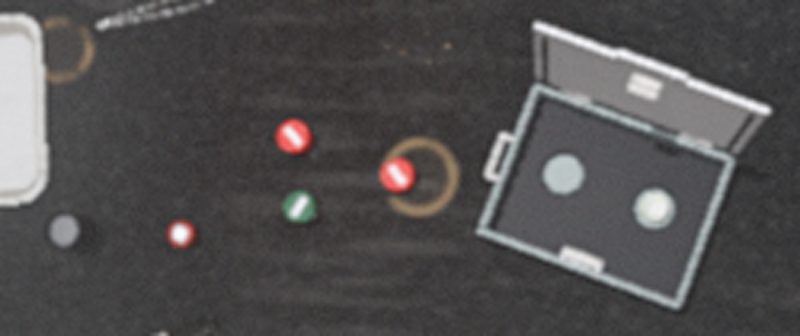

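View pics/s1.png

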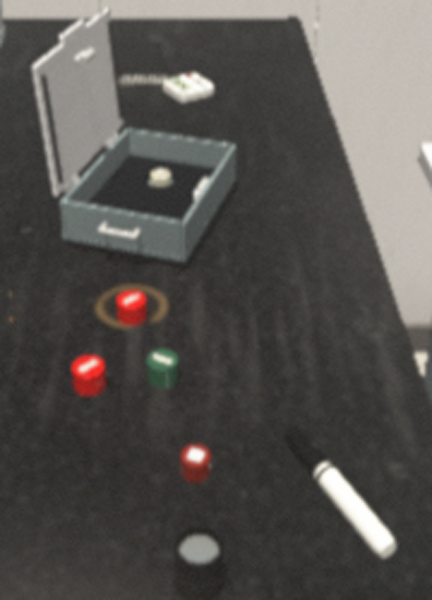

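Picture: the free cylinders are two red ones (top view px 232,173 and 264,185), a green one (234,195), a small dark-red one (196,203) and a black/grey one (160,202); the case is turned in the plane, with the empty pocket near (316,184). I'll measure their sizes now.

```bash
python3 - <<'E'
from h import *
ft=grab_frame("top"); fs=grab_frame("side")
for n,f,ps in (("top",ft,[(232,173),(264,185),(234,195),(196,203),(160,202)]),("side",fs,[(287,286),(305,258),(318,283),(332,322),(333,360)])):
    hsv=cv2.cvtColor(f["pixels"],cv2.COLOR_RGB2HSV)
    for u,v in ps:
        w=14 if n=="top" else 16
        s=f["pixels"][v-w:v+w,u-w:u+w].astype(int)
        h=hsv[v-w:v+w,u-w:u+w]
        m=((s.max(2)>75)|((h[:,:,1]>110)&(s.max(2)>45))).astype(np.uint8)
        k,lab,st,c=cv2.connectedComponentsWithStats(m)
        i=lab[w-3:w+3,w-3:w+3]; i=np.bincount(i[i>0]).argmax()
        cc=c[i]+[u-w,v-w]; P=onz(f,cc,0.02 if n=="top" else .012)
        print(n,(u,v),cc.round(1),st[i],P.round(4))
        if n=="top":
            dep=np.linalg.norm(P-ray(f,cc)[0]); print("  diam~",2*np.sqrt(st[i][4]/np.pi)*dep/f["fx"])
E
```

```text
top (232, 173) [231.2 172.2] [  7   8  13  12 119] [0.5744 0.3419 0.02  ]
  diam~ 0.039412584976887245
top (264, 185) [266.8 185.1] [  0   1  28  26 370] [0.537  0.2284 0.02  ]
  diam~ 0.06792575706172782
top (234, 195) [232.7 194.1] [ 6  8 13 11 99] [0.5061 0.3338 0.02  ]
  diam~ 0.035677358261811426
top (196, 203) [196.1 202.6] [ 9  9 11 10 81] [0.4761 0.4481 0.02  ]
  diam~ 0.03311130908997392
top (160, 202) [159.3 200.3] [  9   4  10  16 105] [0.4799 0.5663 0.02  ]
  diam~ 0.03906972118837331
side (287, 286) [286.5 285.7] [  8   7  16  19 250] [0.5737 0.3417 0.012 ]
side (305, 258) [304.5 257.1] [  0   6  32  20 422] [0.5382 0.2358 0.012 ]
side (318, 283) [317.2 281.6] [  9   8  13  17 151] [0.5052 0.3281 0.012 ]
side (332, 322) [331. 322.] [  9   8  13  17 192] [0.4756 0.4505 0.012 ]
side (333, 360) [332.5 358.4] [  7   8  18  13 176] [0.4742 0.5377 0.012 ]
```

```bash
python3 - <<'E'
from h import *
f=grab_frame("top"); crop(f,285,130,385,230,6,"t2.png")
f=grab_frame("side"); crop(f,260,130,360,240,5.4,"s2.png")
E
```

```text
(no output)
```

View pics/t2.png

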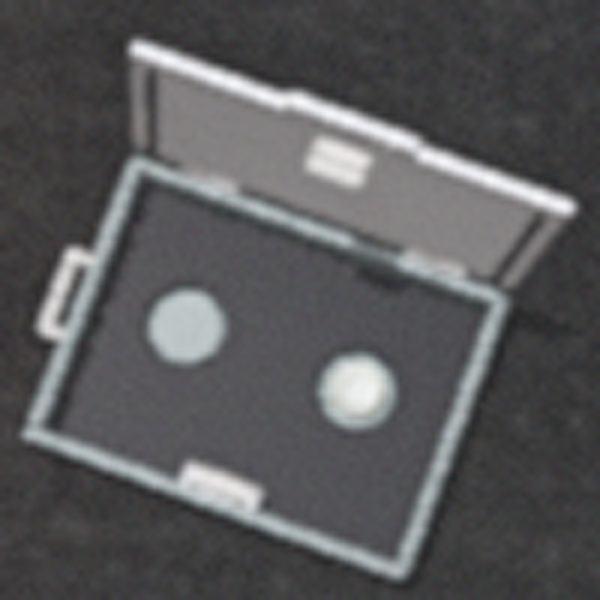

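View pics/s2.png

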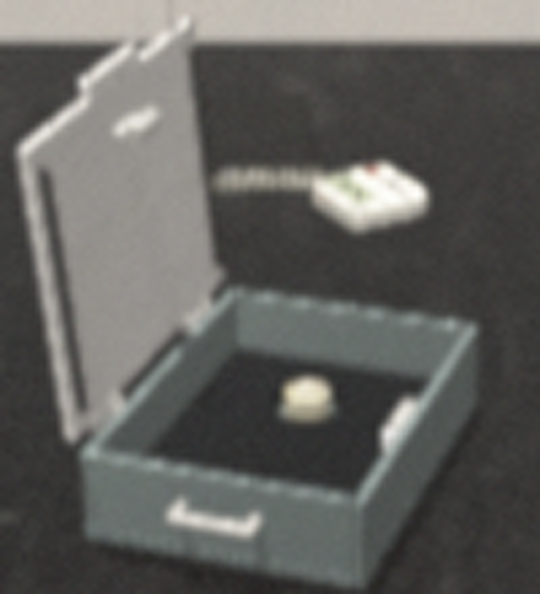

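```bash
cat > case.py <<'E'
from h import *
if __name__=="__main__":
    ft=grab_frame("top"); fs=grab_frame("side")
    T={"FL":(24,433),"FR":(402,578),"BR":(510,295),"BL":(133,160)}
    S={"FL":(360,497),"BL":(85,452),"FR":(478,325),"BR":(235,290)}
    L={"FL":(-.075,.1),"FR":(-.075,-.1),"BR":(.075,-.1),"BL":(.075,.1)}
    W=[];C=[]
    for k in T:
        ut=np.array(T[k])/6+[285,130]-.42; us=np.array(S[k])/5.4+[260,130]-.4
        x,e=tri([ray(ft,ut),ray(fs,us)]); W.append(onz(ft,ut,0.057)); C.append(L[k])
        print(k,x.round(4),np.round(e,4),onz(ft,ut,0.057).round(4),onz(fs,us,0.057).round(4))
    W=np.array(W)[:,:2];C=np.array(C)
    c=W.mean(0); H=((C).T@(W-c)); a=np.arctan2(H[0,1]-H[1,0],H[0,0]+H[1,1])
    Rm=np.array([[np.cos(a),-np.sin(a)],[np.sin(a),np.cos(a)]]); print("centre",c,"yaw deg",np.degrees(a)); print((W-c)@Rm)
    ut=(186/6+285-.42,326/6+130-.42); us2=onz(ft,ut,0.012); print("pocket floor obs",us2, "pred",c+Rm@[.008,.047])
E
python3 case.py
```

```text
FL [0.484  0.1548 0.0654] [0.0004 0.0004] [0.4849 0.1556 0.057 ] [0.4836 0.1413 0.057 ]
FR [ 0.4175 -0.0334  0.0625] [0.0009 0.0009] [ 0.4184 -0.0339  0.057 ] [ 0.4159 -0.0442  0.057 ]
BR [ 0.5579 -0.0843  0.0606] [0.0024 0.0024] [ 0.5608 -0.0848  0.057 ] [ 0.556  -0.0911  0.057 ]
BL [0.6224 0.1054 0.0623] [0.0005 0.0005] [0.6239 0.1056 0.057 ] [0.6232 0.0965 0.057 ]
centre [0.52199569 0.0356339 ] yaw deg -19.158179230450944
[[-0.07437411  0.10115145]
 [-0.07501486 -0.09966915]
 [ 0.07612658 -0.10103032]
 [ 0.07326239  0.09954803]]
pocket floor obs [0.54562822 0.07743309 0.012     ] pred [0.54497695 0.07740544]
```

```bash
cat >> h.py <<'E'
def down(yaw): # tool z down, tool x at yaw (deg) in world
    a=np.radians(yaw); x=np.array([np.cos(a),np.sin(a),0]); z=np.array([0,0,-1.]); return np.c_[x,np.cross(z,x),z]
def rows(p,Rt,cp=None):
    o=readout.get_obs(); Rc=R.from_rotvec(o["orientation"]).as_matrix()
    s=Rc.T@(np.array(p)-(o["tcp_pos"] if cp is None else cp))*1000; w=R.from_matrix(Rc.T@Rt).as_rotvec(degrees=True)
    return s.round(1),w.round(2)
E
python3 - <<'E'
from h import *
o=readout.get_obs(); Rc=R.from_rotvec(o["orientation"]).as_matrix(); print(Rc.round(3), np.degrees(np.arctan2(Rc[1,0],Rc[0,0])))
f=grab_frame("wrist"); K,D,Rm,t=cam(f); print("cam in tool",Rc.T@(-Rm.T@t-o["tcp_pos"]), (Rm@Rc).round(3))
for y in (-70,-90,-110,90,70,110): print(y,rows([.506,.331,.2],down(y)))
print(o["joints"])
E
```

```text
[[ 0.393 -0.92   0.   ]
 [-0.92  -0.393  0.   ]
 [-0.    -0.    -1.   ]] -66.86804147592012
cam in tool [ 0.00026535 -0.070695   -0.14278858] [[ 1.    -0.001 -0.001]
 [ 0.001  0.959 -0.282]
 [ 0.001  0.282  0.959]]
-70 (array([-780.6, -595.4,   31.3]), array([-0.  , -0.  ,  3.14]))
-90 (array([-780.6, -595.4,   31.3]), array([-0.  , -0.  , 23.14]))
-110 (array([-780.6, -595.4,   31.3]), array([-0.  , -0.  , 43.14]))
90 (array([-780.6, -595.4,   31.3]), array([   0.  ,   -0.  , -156.86]))
70 (array([-780.6, -595.4,   31.3]), array([   0.  ,   -0.  , -136.86]))
110 (array([-780.6, -595.4,   31.3]), array([ 1.0000e-02, -0.0000e+00, -1.7686e+02]))
[ 1.05891377  0.47702609  0.02241267  1.55538673 -0.01153535  1.10932421
 -0.08310575]
```

```bash
python3 - <<'E'
from h import *
for p in ([.45,-.3,.28],[.46,0,.28],[.506,.331,.2]): print(p,rows(p,down(-19.2)))
E
```

```text
[0.45, -0.3, 0.28] (array([-222.3, -295.9,  -48.7]), array([  0.  ,  -0.  , -47.66]))
[0.46, 0, 0.28] (array([-494.3, -423. ,  -48.7]), array([  0.  ,  -0.  , -47.66]))
[0.506, 0.331, 0.2] (array([-780.6, -595.4,   31.3]), array([  0.  ,  -0.  , -47.66]))
```

```bash
python3 -m handwheel '-37 -49 -8 0 0 -8 50; -74 -98 -16 0 0 -16 50; -111 -147 -24 0 0 -24 50; -148 -197 -32 0 0 -32 50; -185 -246 -40 0 0 -40 50; -222 -296 -48 0 0 -47.6 50; -276 -321 -48 0 0 -47.6 50; -330 -346 -48 0 0 -47.6 50; -384 -371 -48 0 0 -47.6 50; -438 -397 -48 0 0 -47.6 50; -494 -423 -48 0 0 -47.6 50; -494 -423 -48 0 0 -47.6 50' && python3 - <<'E'
from h import *
o=readout.get_obs(); print(o["joints"].round(2)); print(rows([.506,.331,.2],down(-19.2)))
E
```

```text
clock: 2.1
tcp_pos: [0.4601, 0.005, 0.28]
orientation: [-3.098, 0.511, -0.002]
contact_force: [0.6, -2.3, -1.2]
grip_width: 0.0499
[ 0.36  0.11 -0.53  1.96  0.06  1.09 -0.53]
(array([ -61.4, -323.3,   80.5]), array([-0.09, -0.06,  0.46]))
```

```bash
python3 -m handwheel '-11 -54 13 0 0 0 50; -21 -108 27 0 0 0 50; -31 -162 40 0 0 0 50; -41 -216 53 0 0 0 50; -51 -270 67 0 0 0 50; -61 -323 80 0 0 0 50; -61 -323 80 0 0 0 50; -61 -323 80 0 0 0 50' && python3 - <<'E'
from h import *
f=grab_frame("wrist"); cv2.imwrite("pics/w1.png",f["pixels"][:,:,::-1])
print(proj(f,[[.506,.331,.012],[.476,.449,.01],[.48,.566,.02],[.574,.342,.02]]))
E
```

```text
clock: 3.1
tcp_pos: [0.5097, 0.3234, 0.1989]
orientation: [3.096, -0.527, -0.0]
contact_force: [-0.3, 0.1, -0.3]
grip_width: 0.0503
[[310.9970423  166.34655961]
 [247.17857478  71.77746487]
 [200.39413184 -56.89828171]
 [366.28760007 138.16218511]]
```

View pics/w1.png

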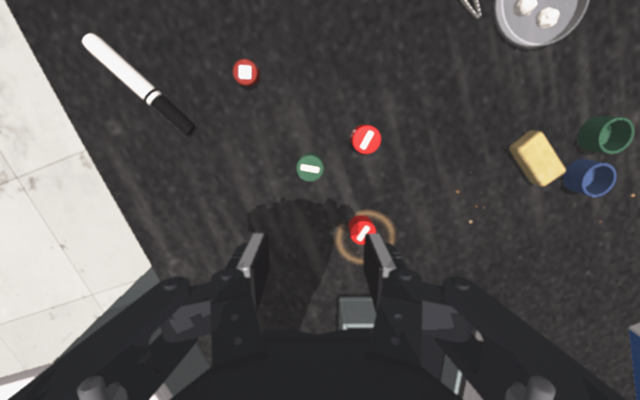

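Wrist view: green cylinder at (310,168), reds at (366,139) and (362,231), dark red one at (245,72). Now their diameters.

```bash
python3 - <<'E'
from h import *
f=grab_frame("wrist"); img=f["pixels"]; hsv=cv2.cvtColor(img,cv2.COLOR_RGB2HSV)
for n,(u,v) in dict(green=(310,168),red1=(366,139),small=(245,72)).items():
    m=((hsv[:,:,1]>90)&(hsv[:,:,2]>50))|(img.min(2)>150)
    w=24; s=np.zeros(m.shape,np.uint8); s[v-w:v+w,u-w:u+w]=m[v-w:v+w,u-w:u+w]
    s=cv2.morphologyEx(s,cv2.MORPH_OPEN,np.ones((3,3),np.uint8))
    c=max(cv2.findContours(s,cv2.RETR_EXTERNAL,cv2.CHAIN_APPROX_NONE)[0],key=cv2.contourArea)
    e=cv2.fitEllipse(c); x,y,ww,hh=cv2.boundingRect(c)
    for z in (.023,.015): 
        print(n,e,z,onz(f,e[0],z).round(4), "w",np.linalg.norm(onz(f,(x-.5,e[0][1]),z)-onz(f,(x+ww-.5,e[0][1]),z)).round(4),"h",np.linalg.norm(onz(f,(e[0][0],y-.5),z)-onz(f,(e[0][0],y+hh-.5),z)).round(4))
crop(f,200,40,400,260,3,"w1c.png")
f=grab_frame("top"); crop(f,145,185,245,220,8,"t3.png")
f=grab_frame("side"); crop(f,270,245,370,395,4,"s3.png")
E
```

```text
green ((308.64892578125, 167.6571502685547), (7.217878818511963, 23.011634826660156), 100.02841186523438) 0.023 [0.5043 0.3318 0.023 ] w 0.0222 h 0.0113
green ((308.64892578125, 167.6571502685547), (7.217878818511963, 23.011634826660156), 100.02841186523438) 0.015 [0.5036 0.3303 0.015 ] w 0.0228 h 0.0116
red1 ((365.1430358886719, 138.38999938964844), (29.729393005371094, 30.485631942749023), 65.52238464355469) 0.023 [0.5728 0.3419 0.023 ] w 0.0336 h 0.0321
red1 ((365.1430358886719, 138.38999938964844), (29.729393005371094, 30.485631942749023), 65.52238464355469) 0.015 [0.5738 0.3407 0.015 ] w 0.0344 h 0.033
small ((244.9734649658203, 71.82562255859375), (25.11005401611328, 28.971393585205078), 140.56956481933594) 0.023 [0.4765 0.4469 0.023 ] w 0.0276 h 0.0267
small ((244.9734649658203, 71.82562255859375), (25.11005401611328, 28.971393585205078), 140.56956481933594) 0.015 [0.4751 0.4483 0.015 ] w 0.0283 h 0.0274
```

View pics/w1c.png

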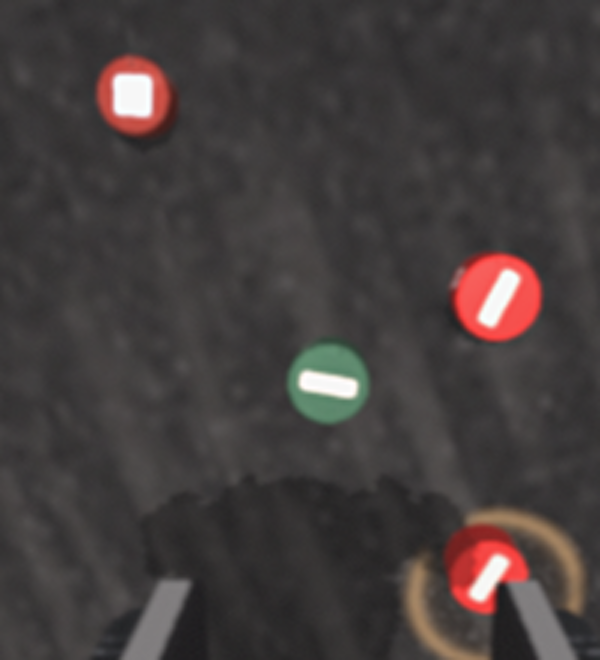

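View pics/s3.png

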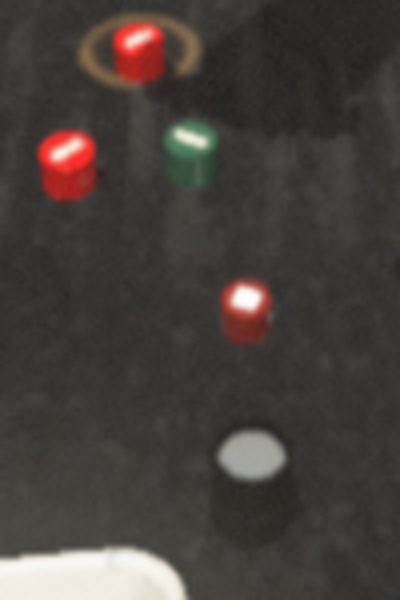

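```bash
python3 - <<'E'
from h import *
o=readout.get_obs();print(o["tcp_pos"],np.degrees(o["joints"]).round(0)); print(rows([.505,.3315,.010],down(-19.16)))
E
```

```text
[0.50994047 0.32296492 0.19971126] [-11.  27. -36.  99.  18.  60. -73.]
(array([ -7.7,  -6.5, 189.7]), array([ 0.02, -0.07, -0.25]))
```

```bash
python3 -m handwheel '-8 -6.5 40 0 0 0 50; -8 -6.5 80 0 0 0 50; -8 -6.5 120 0 0 0 50; -8 -6.5 150 0 0 0 50; -8 -6.5 170 0 0 0 50; -8 -6.5 180 0 0 0 50; -8 -6.5 189 0 0 0 50; -8 -6.5 189 0 0 0 50; -8 -6.5 189 0 0 0 50' && python3 - <<'E'
from h import *
f=grab_frame("wrist"); cv2.imwrite("pics/w2.png",f["pixels"][:,:,::-1])
f=grab_frame("side"); crop(f,270,200,400,300,6,"s4.png")
E
```

```text
clock: 4.42
tcp_pos: [0.5042, 0.3339, 0.0111]
orientation: [-3.096, 0.526, -0.001]
contact_force: [-0.2, 0.1, 0.5]
grip_width: 0.0502
```

View pics/w2.png

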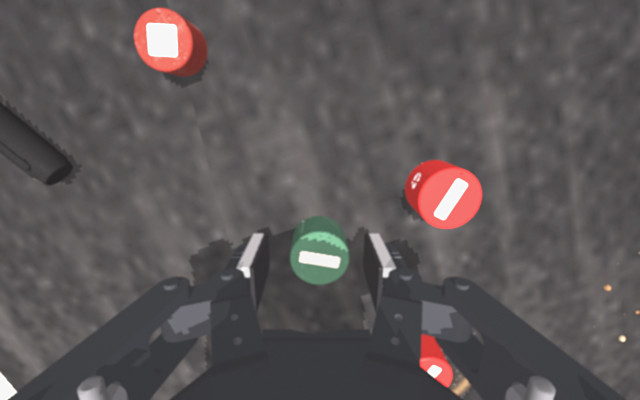

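View pics/s4.png

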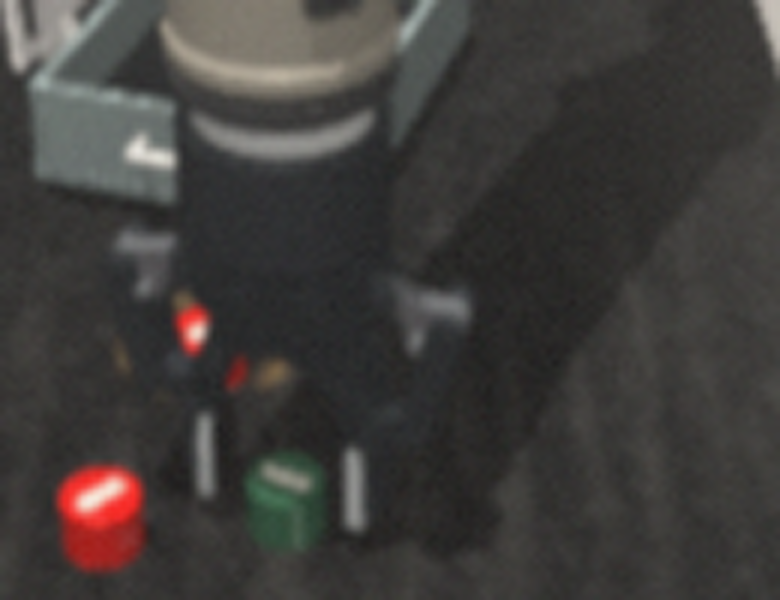

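Specimen stands between the open fingers (wrist px 320,257), with red clear on the right. I'll check its offset along tool y.

```bash
python3 - <<'E'
from h import *
f=grab_frame("wrist"); o=readout.get_obs(); Rc=R.from_rotvec(o["orientation"]).as_matrix()
print(o["tcp_pos"])
for uv in ((319.5,256.5),):
    P=onz(f,uv,.023); print(P,Rc.T@(P-o["tcp_pos"])*1000)
E
```

```text
[0.50403207 0.33383049 0.01090683]
[0.50522978 0.33289862 0.023     ] [  1.4458037    0.47449124 -12.09265158]
```

```bash
python3 -m handwheel '0 0 0 0 0 0 20; 0 0 0 0 0 0 20; 0 0 0 0 0 0 20; 0 0 0 0 0 0 20; 0 0 0 0 0 0 20; 0 0 0 0 0 0 20' 40 && python3 -m handwheel '0 0 -15 0 0 0 20; 0 0 -30 0 0 0 20; 0 0 -30 0 0 0 20; 0 0 -30 0 0 0 20' && python3 - <<'E'
from h import *
f=grab_frame("wrist"); cv2.imwrite("pics/w3.png",f["pixels"][:,:,::-1])
f=grab_frame("side"); crop(f,270,200,400,300,6,"s5.png")
E
```

```text
clock: 5.32
tcp_pos: [0.504, 0.3337, 0.0109]
orientation: [-3.097, 0.526, -0.001]
contact_force: [-0.3, -1.4, 6.6]
grip_width: 0.0283
clock: 5.82
tcp_pos: [0.5038, 0.3334, 0.0404]
orientation: [3.097, -0.526, 0.0]
contact_force: [-0.4, 0.1, -0.6]
grip_width: 0.0284
```

View pics/w3.png

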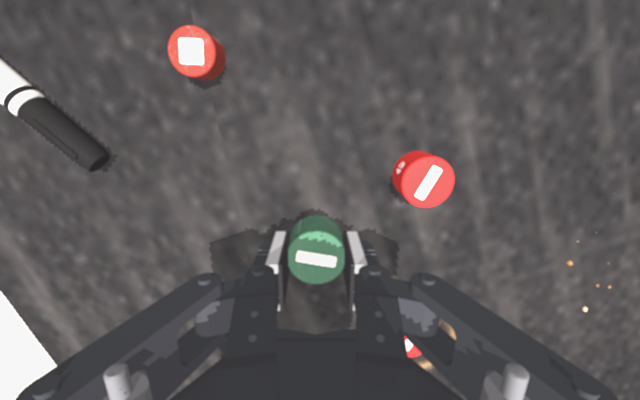

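View pics/s5.png

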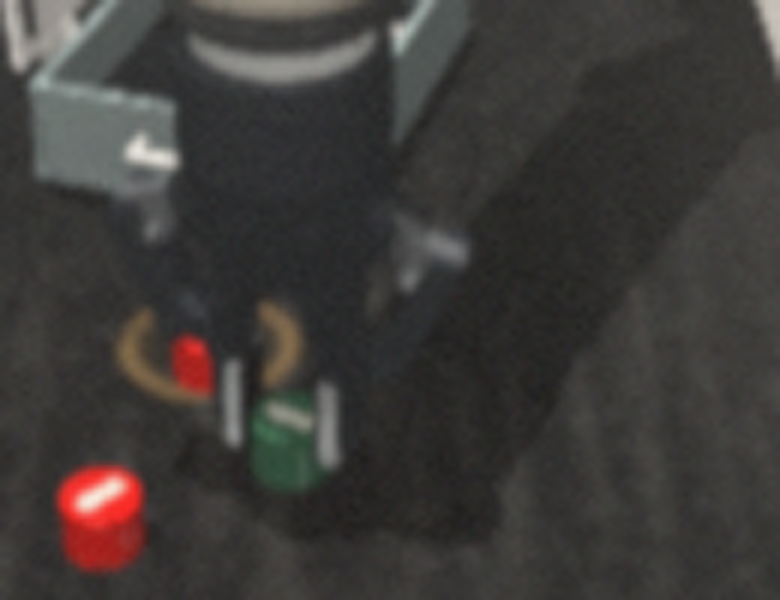

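Held and lifted upright, with the reds untouched. Next, carry it over the pocket.

```bash
python3 - <<'E'
from h import *
for z in (.14,): print(rows([.5445,.0774,z],down(-19.16)))
E
```

```text
(array([ 123.1,  228. , -100. ]), array([ 0.04,  0.02, -0.11]))
```

```bash
python3 -m handwheel '0 0 -40 0 0 0 20; 0 0 -80 0 0 0 20; 20 38 -100 0 0 0 20; 40 76 -100 0 0 0 20; 60 114 -100 0 0 0 20; 80 152 -100 0 0 0 20; 100 190 -100 0 0 0 20; 123 228 -100 0 0 0 20; 123 228 -100 0 0 0 20; 123 228 -100 0 0 0 20; 123 228 -100 0 0 0 20' && python3 - <<'E'
from h import *
f=grab_frame("wrist"); cv2.imwrite("pics/w4.png",f["pixels"][:,:,::-1])
f=grab_frame("side"); crop(f,250,110,380,240,4.6,"s6.png")
f=grab_frame("top"); crop(f,285,130,385,230,6,"t6.png")
print(readout.get_obs()["tcp_pos"])
E
```

```text
clock: 7.3
tcp_pos: [0.5442, 0.0794, 0.1403]
orientation: [-3.097, 0.522, 0.0]
contact_force: [0.0, 1.5, -0.6]
grip_width: 0.0279
[0.54437699 0.07892396 0.14033598]
```

View pics/w4.png

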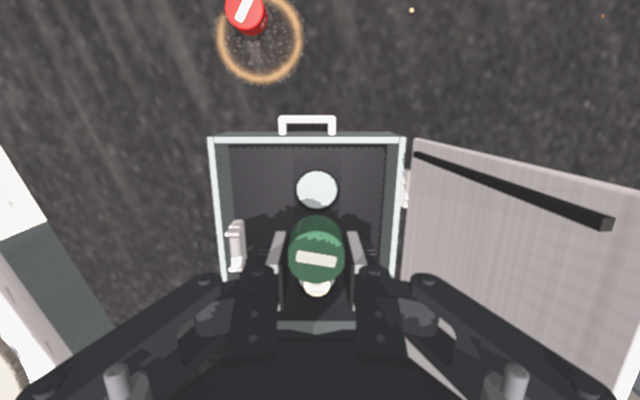

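View pics/s6.png

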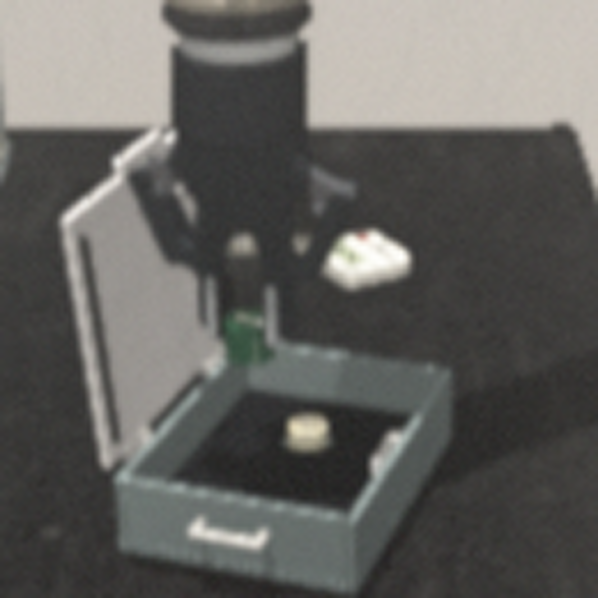

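```bash
python3 - <<'E'
from h import *
f=grab_frame("wrist"); o=readout.get_obs(); img=f["pixels"]; print(o["tcp_pos"])
m=np.zeros(img.shape[:2],np.uint8); m[165:212,290:342]=(img.min(2)[165:212,290:342]>110)
c=max(cv2.findContours(m,cv2.RETR_EXTERNAL,cv2.CHAIN_APPROX_NONE)[0],key=cv2.contourArea)
print(cv2.boundingRect(c))
x,y,w,h=cv2.boundingRect(c)
for z in (.017,.027): print(z,onz(f,(x+w/2-.5,188.5),z),np.linalg.norm(onz(f,(x-.5,189),z)-onz(f,(x+w-.5,189),z)), onz(f,(x+w/2-.5,y),z), onz(f,(x+w/2-.5,y),z)+.019*np.array([-np.sin(np.radians(-19.2)),np.cos(np.radians(-19.2)),0])*-1)
P=onz(f,(317,258),.14+.012); print("spec top",P)
crop(f,200,120,420,300,3.6,"w4c.png")
E
```

```text
[0.54439931 0.07867162 0.14031266]
(296, 170, 42, 38)
0.017 [0.54367201 0.07638999 0.017     ] 0.03978091762341605 [0.54949409 0.0932473  0.017     ] [0.54324562 0.07530415 0.017     ]
0.027 [0.54455327 0.07900176 0.027     ] 0.03828607772887642 [0.55015657 0.09522563 0.027     ] [0.54390811 0.07728248 0.027     ]
spec top [0.54399698 0.0773729  0.152     ]
```

View pics/w4c.png

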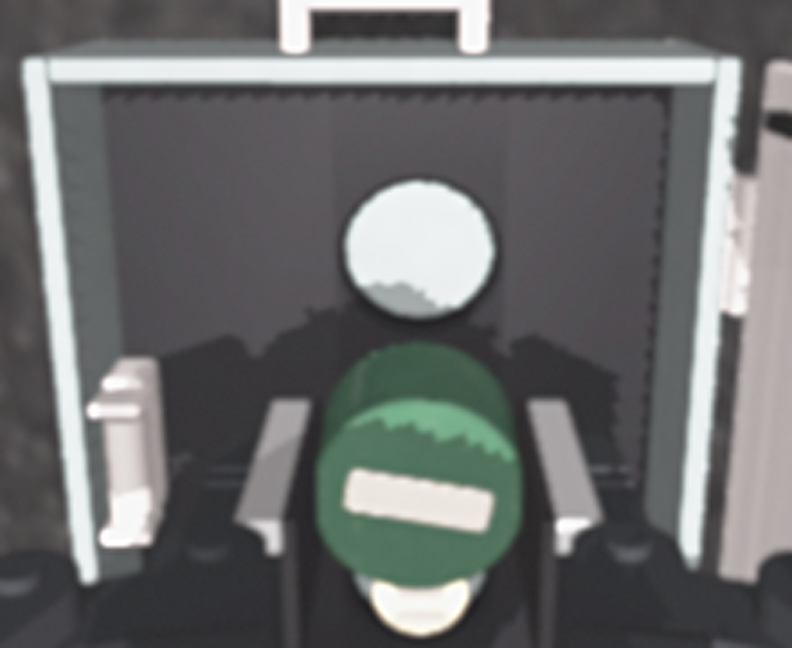

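View pics/t6.png

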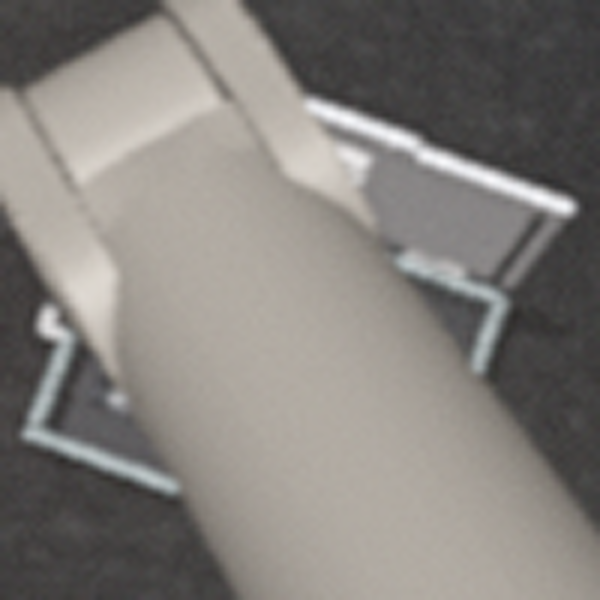

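```bash
python3 -m handwheel '0 0.5 20 0 0 0 20; 0 0.5 40 0 0 0 20; 0 0.5 60 0 0 0 20; 0 0.5 80 0 0 0 20; 0 0.5 95 0 0 0 20; 0 0.5 104 0 0 0 20; 0 0.5 104 0 0 0 20; 0 0.5 104 0 0 0 20' && python3 -m handwheel '0 0 2 0 0 0 20; 0 0 4 0 0 0 20; 0 0 4 0 0 0 20' && python3 - <<'E'
from h import *
print(readout.get_obs()["tcp_pos"])
f=grab_frame("wrist"); crop(f,200,120,420,300,3.6,"w5.png")
E
```

```text
clock: 8.5
tcp_pos: [0.5449, 0.0774, 0.0369]
orientation: [-3.097, 0.526, -0.002]
contact_force: [-0.8, -0.3, 0.4]
grip_width: 0.0281
clock: 8.88
tcp_pos: [0.5444, 0.0772, 0.0323]
orientation: [3.097, -0.526, 0.0]
contact_force: [-0.7, -0.2, -0.7]
grip_width: 0.0277
[0.54437966 0.07716109 0.03228347]
```

View pics/w5.png

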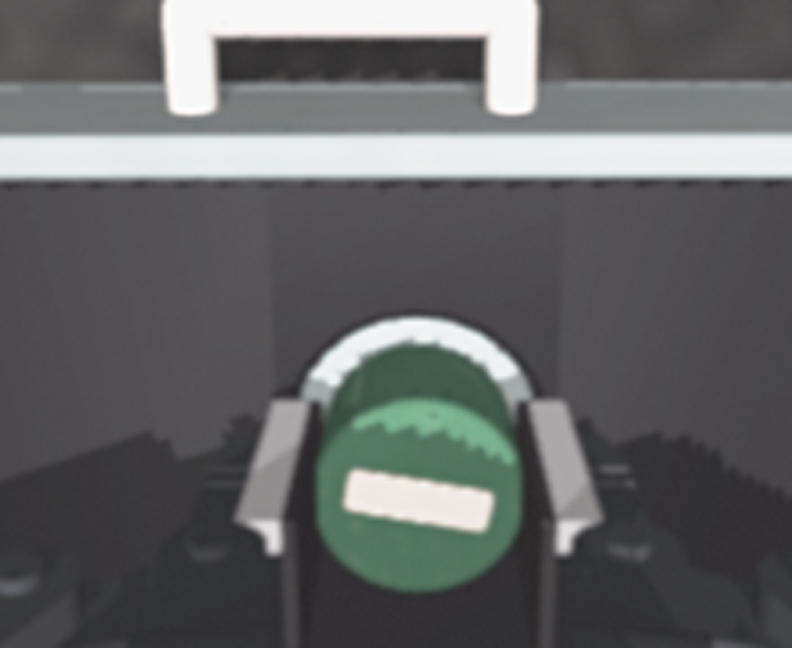

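Specimen is entering the pocket: the pocket's white ring shows around it, centred. I'll go on down in small steps and watch the force.

```bash
for i in 1 2 3; do python3 -m handwheel '0 0 1.5 0 0 0 20; 0 0 1.5 0 0 0 20' | grep -E "tcp|contact"; done
```

```text
tcp_pos: [0.5443, 0.0772, 0.0307]
contact_force: [-0.4, -0.4, -0.6]
tcp_pos: [0.5443, 0.0772, 0.0292]
contact_force: [-0.8, 1.1, -0.2]
tcp_pos: [0.5445, 0.0773, 0.0279]
contact_force: [0.2, -0.3, 0.8]
```

```bash
for i in 1 2; do python3 -m handwheel '0 0 0.8 0 0 0 20; 0 0 0.8 0 0 0 20' | grep -E "tcp|contact"; done
```

```text
tcp_pos: [0.5446, 0.0773, 0.0278]
contact_force: [-3.3, -0.5, 10.2]
tcp_pos: [0.5446, 0.0773, 0.0277]
contact_force: [-5.7, -2.2, 16.2]
```

```bash
python3 -m handwheel '0 0 -1 0 0 0 27; 0 0 -1 0 0 0 40; 0 0 -1 0 0 0 42; 0 0 -1 0 0 0 42; 0 0 -1 0 0 0 42' && python3 - <<'E'
from h import *
f=grab_frame("wrist"); crop(f,200,120,420,300,3.6,"w6.png")
E
```

```text
clock: 10.8
tcp_pos: [0.5444, 0.0773, 0.027]
orientation: [3.097, -0.526, -0.0]
contact_force: [0.6, -0.1, 0.3]
grip_width: 0.0421
```

View pics/w6.png

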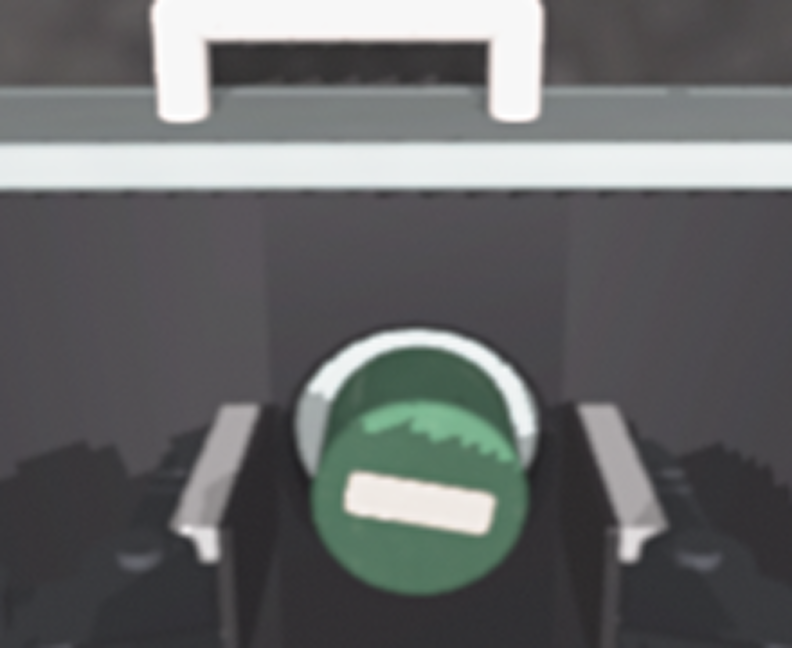

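Specimen stands free and upright inside the ring. I'll back off straight up.

```bash
python3 -m handwheel '0 0 -25 0 0 0 42; 0 0 -75 0 0 0 42; 0 0 -130 0 0 0 42; 0 0 -190 0 0 0 42; 0 0 -250 0 0 0 20; 0 0 -310 0 0 0 0; 0 0 -310 0 0 0 0; 0 0 -310 0 0 0 0' && python3 - <<'E'
from h import *
o=readout.get_obs(); print(np.degrees(o["joints"]).round(0)); 
c=np.array([.5205,.0356]);a=np.radians(-19.16);Rz=np.array([[np.cos(a),-np.sin(a)],[np.sin(a),np.cos(a)]])
for q in ((.150,.045),): print(c+Rz@q, rows([*(c+Rz@q),.335],down(-109.16)),rows([*(c+Rz@q),.19],down(-109.16)))
f=grab_frame("wrist"); cv2.imwrite("pics/w7.png",f["pixels"][:,:,::-1])
f=grab_frame("side"); crop(f,250,60,380,240,3.3,"s7.png")
E
```

```text
clock: 11.85
tcp_pos: [0.544, 0.077, 0.3366]
orientation: [3.097, -0.526, -0.001]
contact_force: [0.4, 0.0, 0.0]
grip_width: 0.0
[ 17.  14. -38.  97.   9.  72. -42.]
[0.67696019 0.02887617] (array([141.4,   1.6,   1.6]), array([ 4.000e-02, -2.000e-02,  8.989e+01])) (array([141.4,   1.5, 146.6]), array([ 4.000e-02, -2.000e-02,  8.989e+01]))
```

View pics/w7.png

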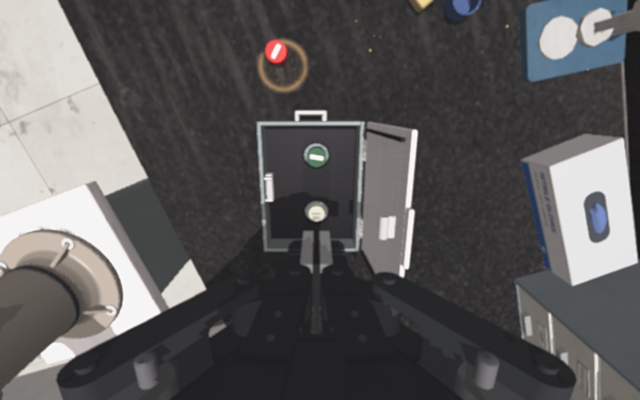

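View pics/s7.png

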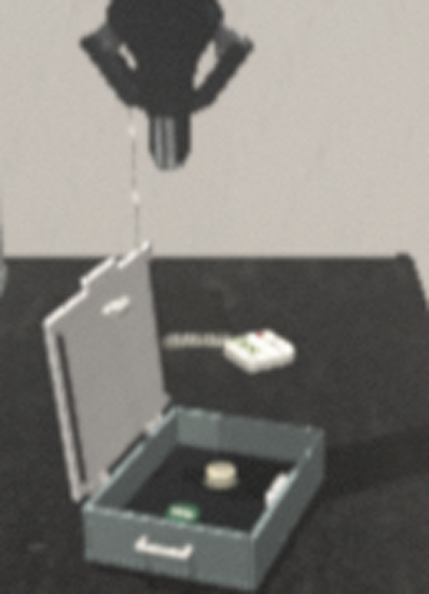

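```bash
python3 -m handwheel '16 0 0 0 0 10 0; 32 0 0 0 0 20 0; 48 0 0 0 0 30 0; 64 0 0 0 0 40 0; 80 0 0 0 0 50 0; 96 0 0 0 0 60 0; 112 0 0 0 0 70 0; 128 0 0 0 0 80 0; 141 1.5 0 0 0 90 0; 141 1.5 0 0 0 90 0; 141 1.5 0 0 0 90 0' && python3 - <<'E'
from h import *
o=readout.get_obs(); print(np.degrees(o["joints"]).round(0)); print(rows([.6769,.0289,.19],down(-109.16)))
E
```

```text
clock: 13.32
tcp_pos: [0.6763, 0.0298, 0.3361]
orientation: [1.822, -2.557, -0.002]
contact_force: [-0.1, 0.0, -0.4]
grip_width: 0.0006
[   5.   25.  -19.   80.    8.   77. -123.]
(array([  0.5,  -1.1, 146.1]), array([ 0.11, -0.04,  0.12]))
```

```bash
python3 -m handwheel '0 -1 40 0 0 0 0; 0 -1 80 0 0 0 0; 0 -1 120 0 0 0 0; 0 -1 146 0 0 0 0; 0 -1 146 0 0 0 0; 0 -1 146 0 0 0 0' && python3 - <<'E'
from h import *
f=grab_frame("side"); crop(f,230,60,380,240,3.3,"s8.png")
f=grab_frame("top"); crop(f,285,110,385,230,5,"t8.png")
E
```

```text
clock: 14.08
tcp_pos: [0.6785, 0.0293, 0.1926]
orientation: [-1.819, 2.559, -0.001]
contact_force: [-0.6, -0.5, 1.2]
grip_width: -0.0002
```

View pics/s8.png

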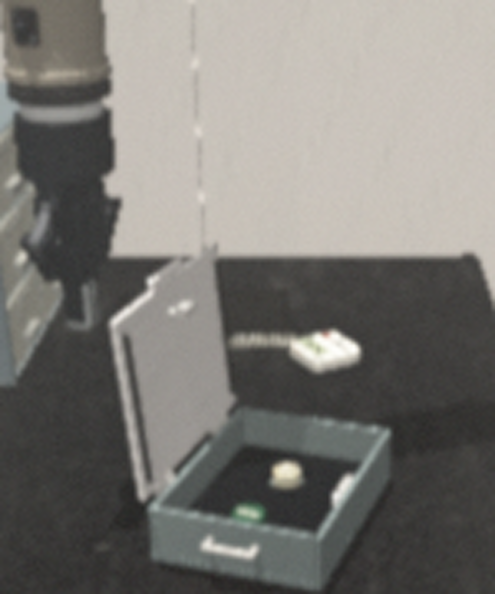

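View pics/t8.png

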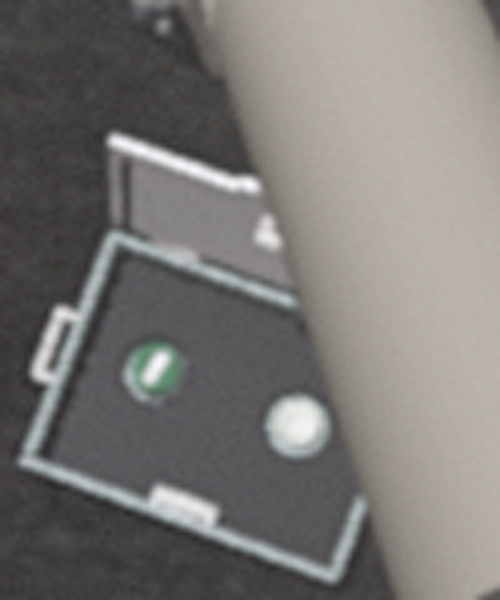

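```bash
python3 -m handwheel '0 10 3 0 0 0 0; 0 20 3 0 0 0 0; 0 30 3 0 0 0 0; 0 36 3 0 0 0 0; 0 42 3 0 0 0 0; 0 48 3 0 0 0 0; 0 52 3 0 0 0 0; 0 56 3 0 0 0 0; 0 60 3 0 0 0 0' && python3 - <<'E'
from h import *
f=grab_frame("side"); crop(f,230,60,380,240,3.3,"s9.png")
E
```

```text
clock: 15.3
tcp_pos: [0.6214, 0.0488, 0.1883]
orientation: [-1.818, 2.562, -0.0]
contact_force: [0.5, -1.0, 0.8]
grip_width: 0.0002
```

View pics/s9.png

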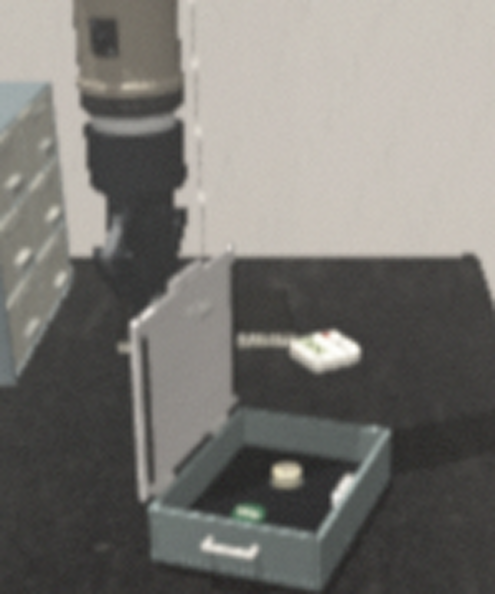

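```bash
python3 -m handwheel '0 6 0 0 0 0 0; 0 12 0 0 0 0 0; 0 18 0 0 0 0 0; 0 24 0 0 0 0 0; 0 30 0 0 0 0 0; 0 36 0 0 0 0 0; 0 41 0 0 0 0 0; 0 46 0 0 0 0 0' && python3 - <<'E'
from h import *
f=grab_frame("side"); crop(f,230,60,380,240,3.3,"s10.png")
E
```

```text
clock: 16.35
tcp_pos: [0.5775, 0.0641, 0.1882]
orientation: [1.818, -2.562, -0.0]
contact_force: [0.2, -0.3, -0.6]
grip_width: -0.0005
```

View pics/s10.png

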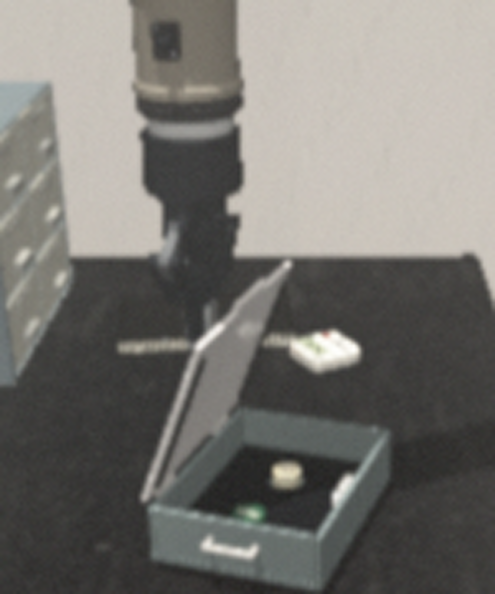

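```bash
python3 -m handwheel '0 -20 0 0 0 0 0; 0 -45 0 0 0 0 0; 0 -60 -20 0 0 0 0; 0 -60 -70 0 0 0 0; 0 -60 -120 0 0 0 0; 0 -60 -120 0 0 0 0' && python3 - <<'E'
from h import *
f=grab_frame("side"); crop(f,230,60,380,240,3.3,"s11.png")
E
```

```text
clock: 17.15
tcp_pos: [0.6368, 0.0449, 0.3132]
orientation: [-1.814, 2.556, -0.006]
contact_force: [0.3, 0.9, -0.4]
grip_width: 0.0002
```

View pics/s11.png

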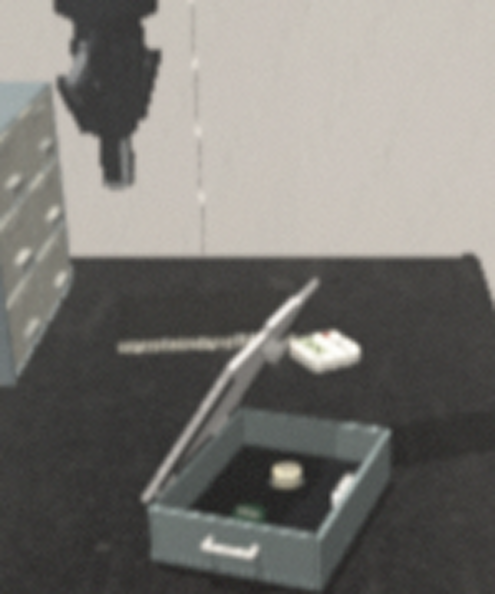

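```bash
python3 - <<'E'
from h import *
print(rows([.4591,.0569,.28],down(-109.16)))
E
```

```text
(array([ 46.6, 170.7,  29.6]), array([-0.21,  0.1 , -0.11]))
```

```bash
python3 -m handwheel '0 0 0 0 0 0 0; 0 0 0 0 0 0 0; 0 0 0 0 0 0 0; 0 0 0 0 0 0 0; 0 0 0 0 0 0 0; 0 0 0 0 0 0 0; 0 0 0 0 0 0 0; 0 0 0 0 0 0 0;  10 40 0 0 0 0 0; 20 80 0 0 0 0 0; 35 125 0 0 0 0 0; 46 170 0 0 0 0 0' && python3 - <<'E'
from h import *
f=grab_frame("side"); crop(f,230,60,380,240,3.3,"s12.png")
E
```

```text
clock: 18.7
tcp_pos: [0.4575, 0.0567, 0.3082]
orientation: [-1.818, 2.562, -0.0]
contact_force: [-0.4, -0.1, 0.7]
grip_width: 0.0002
```

View pics/s12.png

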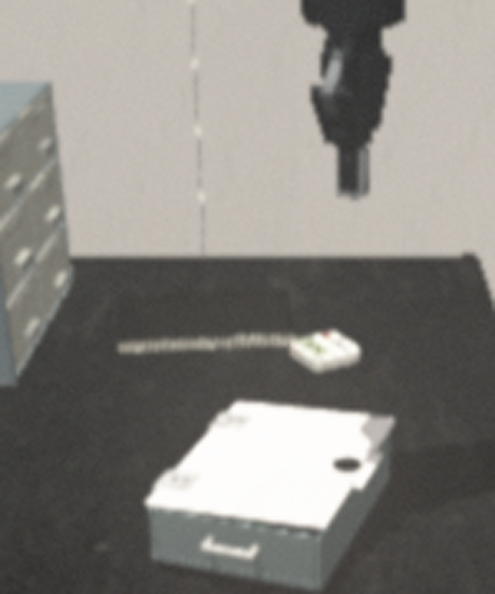

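Lid has come down by its own weight; the black pad shows in the side view at about (335,200). I'll wait, then measure the pad.

```bash
python3 -m handwheel '0 0 0 0 0 0 0; 0 0 0 0 0 0 0; 0 0 0 0 0 0 0; 0 0 0 0 0 0 0; 0 0 0 0 0 0 0; 0 0 0 0 0 0 0; 0 0 0 0 0 0 0; 0 0 0 0 0 0 0' && python3 - <<'E'
from h import *
fs=grab_frame("side"); crop(fs,310,170,360,230,10,"s13.png")
ft=grab_frame("top"); crop(ft,285,130,385,230,6,"t13.png")
f=grab_frame("wrist"); cv2.imwrite("pics/w13.png",f["pixels"][:,:,::-1])
print(readout.get_obs()["tcp_pos"])
E
```

```text
clock: 19.75
tcp_pos: [0.4589, 0.0568, 0.3082]
orientation: [-1.818, 2.562, -0.0]
contact_force: [-0.3, 0.0, -0.2]
grip_width: -0.0001
[0.45890425 0.05685287 0.30825372]
```

View pics/s13.png

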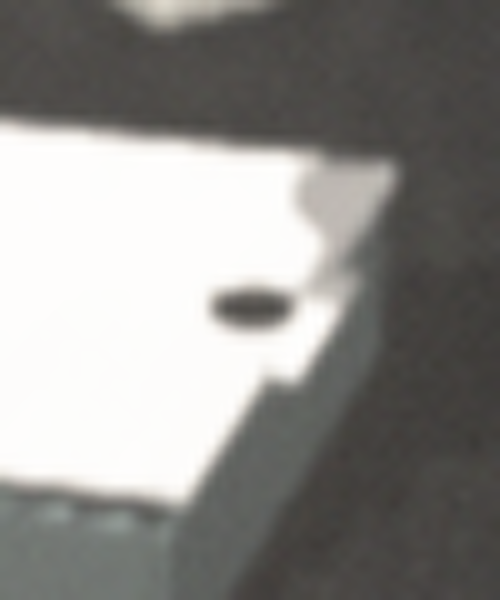

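View pics/w13.png

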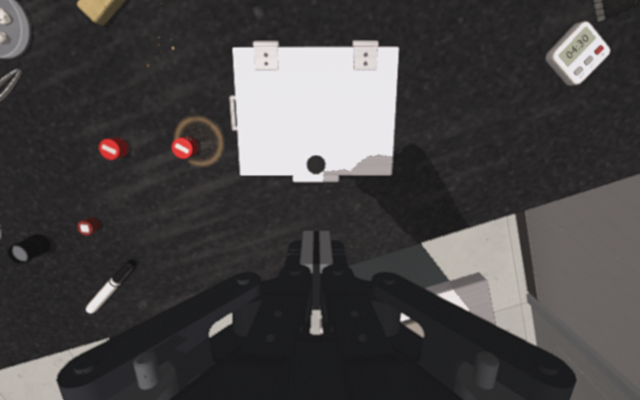

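View pics/t13.png

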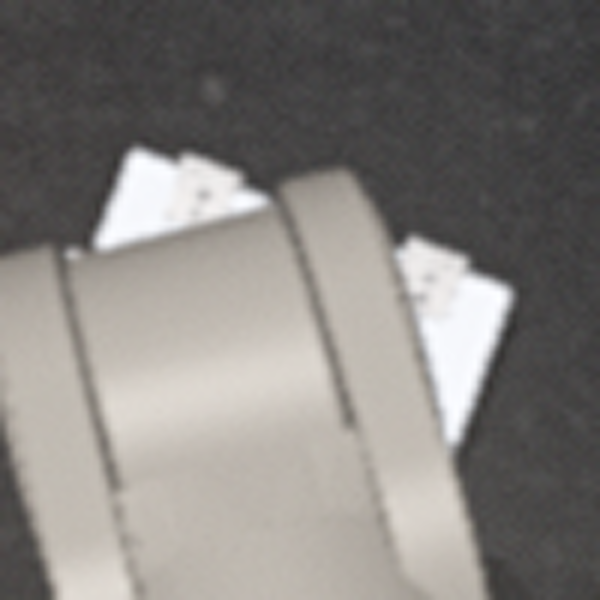

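```bash
python3 - <<'E'
from h import *
f=grab_frame("wrist"); fs=grab_frame("side")
def dark(f,x0,y0,x1,y1):
    g=255-f["pixels"].max(2)[y0:y1,x0:x1]; m=((g>150)).astype(np.uint8)
    k,l,s,c=cv2.connectedComponentsWithStats(m); i=1+np.argmax(s[1:,4]); print(s[i]); return c[i]+[x0,y0]
a=dark(f,300,148,334,175); b=dark(fs,329,195,341,206)
x,e=tri([ray(f,a),ray(fs,b)]); print(a,b,x,e); print(onz(f,a,.078)); print(rows([x[0],x[1],.10],down(-109.16)))
E
```

```text
[  7   8  18  18 246]
[ 3  5  6  2 10]
[315.62601626 164.27235772] [334.5 200.4] [0.4595185  0.05605019 0.07463365] [np.float64(0.0004949008896917603), np.float64(0.0004949008896918583)]
[0.45961368 0.05581336 0.078     ]
(array([  0.5,  -0.8, 208.2]), array([-0.  , -0.  , -0.11]))
```

Pad is at (0.4595, 0.056, about 0.076), which agrees with the case pose. Go down to just above it.

```bash
python3 -m handwheel '0.5 -0.5 50 0 0 0 0; 0.5 -0.5 100 0 0 0 0; 0.5 -0.5 150 0 0 0 0; 0.5 -0.5 190 0 0 0 0; 0.5 -0.5 208 0 0 0 0; 0.5 -0.5 219 0 0 0 0; 0.5 -0.5 219 0 0 0 0; 0.5 -0.5 219 0 0 0 0; 0.5 -0.5 219 0 0 0 0'; for i in 1 2 3; do python3 -m handwheel '0 0 1.5 0 0 0 0; 0 0 3 0 0 0 0' | grep -E "tcp|contact"; done
```

```text
clock: 21.12
tcp_pos: [0.4598, 0.0563, 0.09]
orientation: [-1.817, 2.561, -0.001]
contact_force: [0.0, -0.1, 0.3]
grip_width: 0.0001
tcp_pos: [0.4594, 0.0562, 0.0864]
contact_force: [1.1, -0.5, 0.2]
tcp_pos: [0.4592, 0.0562, 0.083]
contact_force: [0.5, -0.8, -0.3]
tcp_pos: [0.4592, 0.0562, 0.0801]
contact_force: [-0.2, -1.0, -0.5]
```

```bash
for i in 1 2 3 4; do python3 -m handwheel '0 0 0.5 0 0 0 0; 0 0 1 0 0 0 0' | grep -E "tcp|contact"; done
```

```text
tcp_pos: [0.4592, 0.0562, 0.0792]
contact_force: [0.8, 0.1, -0.4]
tcp_pos: [0.4592, 0.0562, 0.0782]
contact_force: [0.4, 0.6, 0.4]
tcp_pos: [0.4593, 0.0562, 0.0773]
contact_force: [-1.5, -0.5, 4.2]
tcp_pos: [0.4593, 0.0562, 0.0767]
contact_force: [-2.0, -1.3, 8.2]
```

```bash
for i in 1 2 3; do python3 -m handwheel '0 0 0.4 0 0 0 0; 0 0 0.5 0 0 0 0' | grep -E "tcp|contact"; done
```

```text
tcp_pos: [0.4592, 0.0563, 0.0762]
contact_force: [-2.1, -0.2, 8.0]
tcp_pos: [0.4591, 0.0562, 0.0755]
contact_force: [-1.0, -0.3, 6.3]
tcp_pos: [0.4591, 0.0563, 0.075]
contact_force: [-1.6, -0.9, 5.3]
```

```bash
for i in 1 2 3 4 5; do python3 -m handwheel '0 0 0.4 0 0 0 0; 0 0 0.6 0 0 0 0' | grep -E "tcp|contact"; done
```

```text
tcp_pos: [0.4591, 0.0563, 0.0743]
contact_force: [-1.3, 0.5, 5.3]
tcp_pos: [0.459, 0.0563, 0.0735]
contact_force: [-1.7, 0.6, 2.3]
tcp_pos: [0.459, 0.0563, 0.0728]
contact_force: [-2.7, 0.3, 2.2]
tcp_pos: [0.4591, 0.0562, 0.0722]
contact_force: [-2.0, 0.9, 1.8]
tcp_pos: [0.4593, 0.0562, 0.0716]
contact_force: [-0.1, 0.8, 1.7]
```

```bash
for i in 1 2 3 4; do python3 -m handwheel '0 0 0.3 0 0 0 0; 0 0 0.3 0 0 0 0' | grep -E "tcp|contact"; done
```

```text
tcp_pos: [0.4595, 0.0561, 0.0714]
contact_force: [0.0, 0.3, 0.2]
tcp_pos: [0.4595, 0.0561, 0.0712]
contact_force: [0.7, 0.1, 0.6]
tcp_pos: [0.4594, 0.0562, 0.0709]
contact_force: [0.7, -0.2, 0.4]
tcp_pos: [0.4593, 0.0563, 0.0705]
contact_force: [0.4, -0.2, 0.4]
```

```bash
for i in 1 2 3 4; do python3 -m handwheel '0 0 0.3 0 0 0 0; 0 0 0.3 0 0 0 0' | grep -E "tcp|contact"; done
```

```text
tcp_pos: [0.4592, 0.0562, 0.0702]
contact_force: [0.3, -0.3, 1.0]
tcp_pos: [0.4593, 0.0563, 0.0702]
contact_force: [-0.9, 0.3, 5.7]
tcp_pos: [0.4593, 0.0563, 0.0701]
contact_force: [-1.1, 0.2, 8.3]
tcp_pos: [0.4593, 0.0563, 0.0701]
contact_force: [-3.5, -1.0, 12.0]
```

```bash
python3 -m handwheel '0 0 0.2 0 0 0 0; 0 0 0.2 0 0 0 0' | grep -E "clock|tcp|contact"; python3 -m handwheel '0 0 0 0 0 0 0; 0 0 0 0 0 0 0' | grep -E "clock|tcp|contact"
```

```text
clock: 27.12
tcp_pos: [0.4593, 0.0563, 0.07]
contact_force: [-3.5, -0.7, 14.6]
clock: 27.38
tcp_pos: [0.4593, 0.0563, 0.07]
contact_force: [-3.9, -1.3, 14.4]
```

```bash
for i in 1 2; do python3 -m handwheel '0 0 0 0 0 0 0; 0 0 0 0 0 0 0' | grep -E "clock|tcp|contact"; done; python3 -m handwheel '0 0 -1 0 0 0 0; 0 0 -3 0 0 0 0; 0 0 -10 0 0 0 0; 0 0 -40 0 0 0 0; 0 0 -90 0 0 0 0; 0 0 -140 0 0 0 0; 0 0 -160 0 0 0 0; 0 0 -160 0 0 0 0; 0 0 -160 0 0 0 0'; python3 - <<'E'
from h import *
f=grab_frame("wrist"); cv2.imwrite("pics/w20.png",f["pixels"][:,:,::-1])
fs=grab_frame("side"); crop(fs,260,150,360,240,7,"s20.png")
E
```

```text
clock: 27.62
tcp_pos: [0.4593, 0.0563, 0.07]
contact_force: [-3.8, -1.0, 14.7]
clock: 27.88
tcp_pos: [0.4593, 0.0563, 0.07]
contact_force: [-3.4, -0.5, 13.8]
clock: 29.0
tcp_pos: [0.4584, 0.056, 0.2282]
orientation: [1.817, -2.561, -0.001]
contact_force: [0.1, -0.9, -0.2]
grip_width: 0.0001
```

View pics/w20.png

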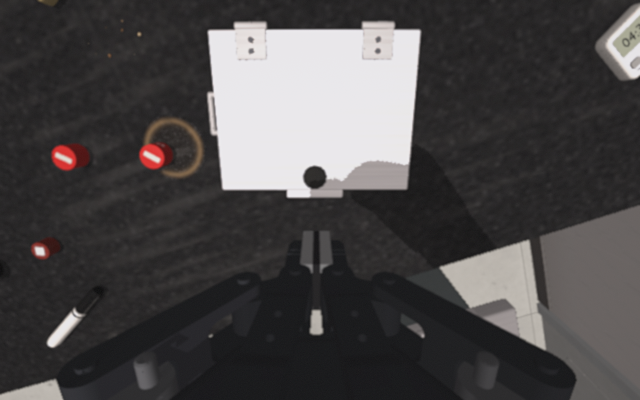

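View pics/s20.png

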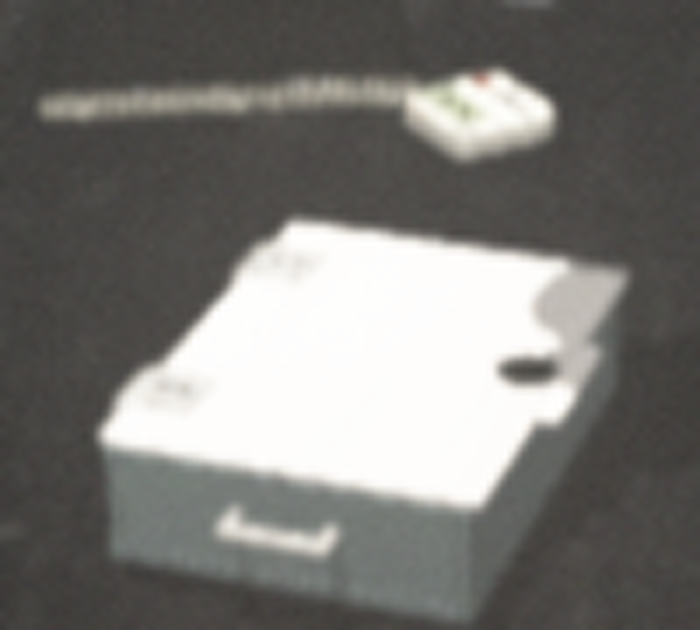

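```bash
python3 - <<'E'
from h import *
from bench import workorder
f=grab_frame("wrist"); fs=grab_frame("side")
b=np.array((528,370))/7+[260,150]-.43
x,e=tri([ray(f,(314.5,176.5)),ray(fs,b)]); print(x,e, readout.get_obs()["contact_force"])
print(workorder.hand_in())
E
```

```text
[0.4587934  0.05601955 0.06794138] [np.float64(0.000251511533812938), np.float64(0.000251511533812947)] [-0.11965546 -0.26298582  0.07421678]
the job is handed in; nothing more can be done
None
```

The job is done and handed in at about 29 s. The green 30 mm specimen is upright in the empty pocket, and the case is shut with the lid seated.

- **Specimen:** I gripped it high and set it down in the pocket. After I let go, the wrist view showed it upright with the pocket's rim visible round it. I picked the green one by size and colour; the dark red 25 mm one was the bystander.
- **Setting it down:** the last lowering step pressed about 16 N upwards on the tool. Nothing shifted in the pictures.
- **Lid:** I pushed it from behind to past upright, at about 1.2 rad by the geometry. I took the hand away and it sank onto the catch by its own weight. The pad then triangulated at about z = 75 mm.
- **Catch:** pressing the pad peaked at about 8 N, then the resistance dropped to about zero. The lid met its hard stop about 7.5 mm below first contact.
- **Seating push:** I held about 14 N vertically (readings 13.8 to 14.7 N) for about 0.75 s. The readings also show about 4 N sideways, so the total was about 15 N.

After letting go, the lid looked level and shut and the pad sat about 7 mm lower than before. The force on the tool was about zero and the hand was about 16 cm clear. The reds, the small specimen, marker and timer looked untouched. No check failed, but force was read only at the end of each move, so brief peaks in between were not seen.

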